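# Put the grooming tools away and lock the drawer

### The arm

A 6-joint arm with a two-finger parallel gripper is mounted at the origin on the work surface. World frame = base frame: x ahead of the robot, y to its left, z up, the work surface at z = 0. Lengths are in m, angles in rad, forces in N, time in s.
With the tool pointing down it reaches from about 0.3 to 0.875 m from the base axis. Payload 6.4 kg.
Tool frame: the origin (TCP) lies on the centre line of the jaws, within the pads' length; the fingertips stand 25 mm ahead of it and the grasp point (between the pads) lies 6 mm ahead of it (arm.tip_extent is the z of the fingertips in the tool frame, in m); z points along the fingers, y is the line along which they close (so a half turn about z gives the same grasp; the last joint's range is limited). The gripper opens to 85 mm and grips with 20 to 120 N. Pads are 22 mm wide; open, the fingers measure 114 mm over their backs; the gripper's body (76 mm by 85 mm) begins 54 mm behind the grasp point. The pads swing forward as they close: fully open they stand 13 mm farther back than shut.
Start: joints at [0.95, 0.181, 1.607, -0, 1.354, -0.206], TCP at [0.232, 0.526, 0.256] pointing down, gripper open.
Joint ranges: [-2.99, 2.99], [-0.89, 2.07], [0.3, 2.58], [-1.14, 4.28], [0, 2.63], [-3.12, 3.12]. Speed limits (rad/s): [2.57, 2.57, 3.01, 3.14, 3.14, 3.14].

### API

Orientations are given as a 3x3 rotation matrix whose columns are the frame's x, y, z axes.
In Python, from workcell import arm, get_image, finder gives the robot as it stands.
- The arm moves only by the tool step_arm, never from a script. Its argument "moves" is a list of rows, each a list of 3 entries, a list of its own where there are three numbers: the opening, from -1 (shut) to 1 (fully open), so that 0 is half open, then the shift along the tool's x, y, z in mm, then the turn about the tool's z in rad. In form: [[fingers, [dx, dy, dz], twist], ...]. A call has 1 to 5 rows; each row is the pose to reach, as a shift and turn from the pose commanded when the call began, along the tool's axes at that moment; what a row does not reach only later rows make up. A row lasts 1/10 s, in which the tool goes at most 50 mm and 8.59 degrees, less where a joint would pass 70% of its speed; a pose out of reach is approached as far as the arm can. A call with a gripper value outside its range is refused whole. The fingers move at their own pace and stop on an object; the grip force is fixed at half the most. Time passes only in rows, so rows that repeat a pose let the fingers close. It gives the time, the measured TCP pose, the force, the opening and the grip force at its end, in the units of the state.
- arm.state(): the state, without advancing time (a new reading comes with each control period).
- get_image(name): name is "scene" or "top"; returns a dict with "frame" (420x560x3 uint8, red, green, blue), "camera_matrix" (3x3 intrinsics, pixels), "R" (3x3) and "t" (3): a world point X has camera coordinates R X + t. Camera axes: x right, y down, z forward; pixel columns grow to the right and rows downward; lengths in m; the calibration is good to about 2 mm. A picture is of the moment at which its call begins. There is no depth.
- arm.hand_in(): hands the job in; it is judged then, once.
Trained networks look in a picture, given as the dict that the camera call returned (one of the last four; its "shot" number tells which), for a name from the list of things; names that differ only in an ending like _2 or _b are one class to them, and where a whole thing is asked for, a point or a joint stands for the part that bears it (a point fixed in the world has none). Each returns a list of dicts, best first, with "score" (0 to 1); they miss things now and then, are a little off and sometimes report something else, mostly with a low value. They report only what shows in the picture. A call takes as long as a camera call. They do not tell look-alikes from the thing itself.
- finder.outline_of(query, picture): "mask" (420x560 bool, what is visible of it) and "rect" ([left, top, right, bottom] in pixels, round what is visible of it).
The state is a dict: "time_s": time; "qpos": joint angles; "dq": joint speeds; "tau": joint torques, N m; "tcp_pos": TCP position; "ee_rot": TCP orientation; "force": force on the tool from outside, world axes, zero at the start; "torque": the same for the moment, N m; "width": finger opening in m; "grasp_force": force on a finger pad.
Only numpy, scipy, OpenCV 4.12 (cv2) and the standard library are available. Lean on these libraries where they do the work, as an engineer would, in place of code of your own. Each camera call takes 0.05 s, during which the arm holds its last target. There are 200 camera calls.

### The job

Put the steel comb and the clear scoop into the open drawer, then push the drawer fully shut. Then lock it: push the spring-centred switch lever well over towards the raised ridge on its box, hold it there for a good second and let it spring back. Leave the crate, the ceramic dome and the willow ring where they are.

Things in the scene. Friction and masses are not known exactly. Their poses are not given: they have to be found in the camera images.
- comb_grip (a point): Grasp point of the steel comb, half-way up its bar (5.5 mm above its underside). The comb lies flat along its x axis, z up: a bar 11 mm wide, 11 mm thick, from -80 to +90 mm along x from this point, the -x half a bare handle; from +15 to +87 mm thin teeth stick out 25 mm to the -y side at mid height. 60-130 g.
- scoop_grip (a point): Point on the clear acrylic scoop's handle to grasp, half-way up it (7 mm above its underside). The scoop lies along its x axis: handle 16 mm wide and 14 mm high from -64 mm to +26 mm, bowl (flat-bottomed, open at the top and the far end) 52 mm wide and 26 mm high from +26 mm to +92 mm. 55-115 g. z is up.
- drawer_in (a point): Centre of the drawer's inner floor, 22 mm above the board; moves with the drawer. x points into the cabinet (the way it shuts), y along the front, z up. Inner space 225 mm (x) by 218 mm (y); walls 6 mm thick, 38 mm high above this floor; the beech front panel rises 48 mm above it. The cabinet covers the rear: open to above is x = -112 mm to x = (joint value - 118 mm).
- unit: Fixed white drawer cabinet, 270 (x) x 260 (y) x 82 mm high, one drawer opening to its -x side (towards the robot). Origin at the centre of its underside; x points away from the robot.
- unit_drawer0_handle (a point): Middle of the drawer's steel bar handle: a level bar along the drawer front (y), standing 35 mm out from it on the robot's side, 45 mm above the board. It moves with the drawer; same axes as drawer_in.
- unit_drawer0 (a joint): How far the drawer is pulled out, in m: 0 is fully shut, starts 0.165 to 0.185. Slides with about 1 N friction; stays where it is left.
- toggle_tip (a point): Top middle of the steel switch lever, an upright flat paddle 18 mm wide (its x), 8 mm thick (its y) and 45 mm tall on top of a fixed grey switch box; leans with the lever. The hinge runs along x, 45 mm below this point when upright.
- switch_top (a point): Foot of the lever: centre of the fixed switch box's top plate, 45 mm above the board. Box 70 mm (x) by 96 mm (y). z is up. The raised ridge, a bar 50 x 9 mm and 9 mm high, crosses the plate at y = +35 mm; the opposite end is bare. The box stands left or right of the drawer unit.
- lock_toggle (a joint): Lean of the switch lever in rad: 0 upright, positive towards the ridge, stops at +-0.45. A spring (about 2 N at the tip at full lean) returns it to 0 when let go. It counts as pushed over beyond 0.25.
- crate: Mint green plastic crate with a closed hinged flap, 200 x 150 x 106 mm high plus a knob; leave alone. Origin at the centre of its underside.
- dome: White glazed ceramic hideaway dome with a dark doorway, 94 mm across, 73 mm high; leave alone. Origin at the centre of its underside. Stands on the other side of the drawer unit from the switch.
- willow_ring: Woven willow ring lying flat, 110 mm across, 18 mm high; leave alone. Origin at its centre, on the board.
Not all that is in view belongs to the job. What is meant by the part that bears scoop_grip is not brown, and is the smaller of those in its own colour. What is shaped like the part that bears toggle_tip but pink or purple is not meant.

How it is judged:
By the outcome, as a careful person would: the job done as asked, in the order asked, and still so for the second after the job is handed in, with the robot touching nothing.
It also fails if it takes over 72 s, if anything falls off the work surface, if the arm or the gripper's body presses on something with over 40 N, if the wrist force passes 120 N, or if a joint passes its speed limit or range.

## Working session

There is one attempt and no reset: what is moved stays moved. The work goes in short steps, Python scripts to look and compute and a tool call to move; the robot and the scene stay as the last step left them, time stands still between calls to the robot, and variables do not carry over. Pictures are saved under pics/ and viewed, at most 10 in all, crops included, and the job is handed in when it is done.

Besides the shell and the picture viewer there is one more tool, called after ">>>" as a command line: name --argument value ..., lists and objects as JSON in quotes. step_arm: Moves the arm, as the interface text tells. Its arguments: {"type":"object","properties":{"moves":{"type":"array","items":{"type":"array"}}},"required":["moves"]}

```bash
ls; mkdir -p pics
cat > h.py <<'E'
import numpy as np,cv2,pickle
from workcell import arm,get_image,finder
def ray(p,u,v):
    d=p["R"].T@np.linalg.solve(p["camera_matrix"],[u,v,1.]); c=-p["R"].T@p["t"]; return c,d
def atz(p,u,v,z):
    c,d=ray(p,u,v); return c+d*(z-c[2])/d[2]
def proj(p,X):
    q=p["camera_matrix"]@(p["R"]@np.asarray(X,float)+p["t"]); return q[:2]/q[2]
def save(p,n): cv2.imwrite(f"pics/{n}.png",p["frame"][:,:,::-1])
E
python3 - <<'E'
from h import *
for n in("scene","top"):
    p=get_image(n); save(p,n+"0"); pickle.dump(p,open(n+"0.pkl","wb"))
    print(n,-p["R"].T@p["t"])
    for q in["comb_grip","scoop_grip","unit","unit_drawer0","toggle_tip","switch_top","crate","dome","willow_ring"]:
        try:
            for r in finder.outline_of(q,p)[:4]:
                m=r["mask"]; ys,xs=np.nonzero(m); print(q,round(r["score"],2),r["rect"],xs.mean().round(1),ys.mean().round(1),m.sum())
        except Exception as e: print(q,e)
print(arm.state())
E
```

```text
pics
scene [1.72366133 0.15251392 1.03399904]
scoop_grip 0.94 [354.5, 184.7, 398.9, 207.2] 372.8 192.8 480
scoop_grip 0.84 [307.3, 197.0, 342.4, 211.4] 326.1 203.1 288
scoop_grip 0.57 [364.1, 211.8, 381.5, 242.3] 370.6 230.1 289
unit 0.72 [214.2, 206.5, 311.2, 315.8] 265.5 263.6 8096
unit 0.45 [244.5, 209.6, 315.4, 243.5] 277.5 224.8 1882
unit 0.19 [362.2, 212.2, 381.6, 242.4] 369.9 229.7 338
unit_drawer0 0.79 [241.0, 205.8, 313.0, 246.1] 277.8 224.7 1899
switch_top 0.87 [190.7, 224.9, 219.9, 250.8] 203.4 239.0 549
switch_top 0.77 [146.0, 232.5, 180.4, 258.2] 162.1 244.8 572
switch_top 0.63 [179.9, 250.3, 211.3, 278.7] 195.1 264.6 628
crate 0.7 [118.7, 170.7, 175.7, 227.7] 146.2 200.2 2293
dome 0.75 [330.5, 232.2, 358.2, 261.3] 345.0 246.0 571
willow_ring 0.78 [404.5, 218.9, 430.1, 235.9] 414.7 225.8 249
top [ 0.17583313 -0.00228396  1.64711259]
comb_grip 0.75 [344.0, 204.8, 365.4, 254.1] 355.1 221.2 358
scoop_grip 0.79 [140.4, 212.4, 162.2, 257.6] 151.2 228.8 536
scoop_grip 0.64 [101.7, 284.3, 165.0, 338.6] 139.3 307.4 1127
scoop_grip 0.64 [186.5, 262.8, 235.6, 292.4] 205.2 275.7 50
[... 701 characters left out ...]
    1.35374648e+00, -2.06247801e-01]), 'dq': array([ 1.66549747e-04,  6.02568861e-06,  8.02009438e-04,  1.72272996e-03,
       -7.25166965e-05, -2.11058397e-03]), 'tau': array([ 4.49971067e-04, -4.44840682e+01, -3.51694036e+01, -1.06217076e-04,
        7.64304277e-04,  3.72318624e-06]), 'tcp_pos': array([0.23173497, 0.52626714, 0.25628206]), 'ee_rot': array([[-9.15167611e-01,  4.03073497e-01,  7.66493498e-06],
       [ 4.03073497e-01,  9.15167610e-01,  3.69198737e-05],
       [ 7.86672235e-06,  3.68774047e-05, -9.99999999e-01]]), 'force': array([ 0.25004375, -0.94612458,  0.45406591]), 'torque': array([ 0.00424859, -0.00679572, -0.02108263]), 'grasp_force': 0.0, 'width': 0.08558327678489866}
```

View pics/scene0.png

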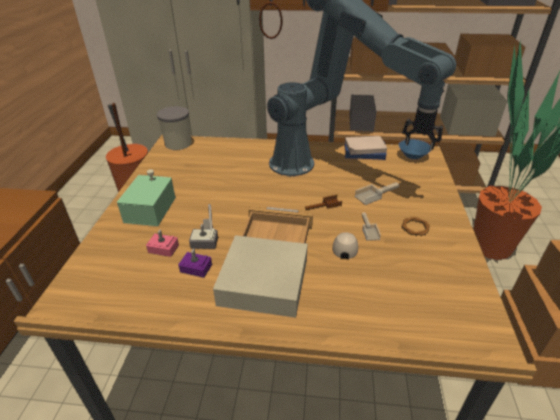

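View pics/top0.png

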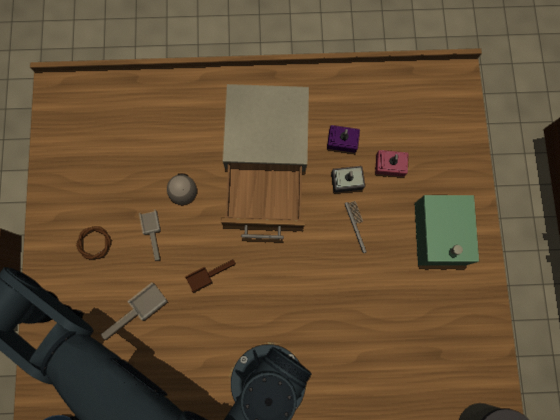

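Scene shows the grey switch at (203,239) beside the drawer. Top shows the comb at (355,225), the smaller clear scoop at (151,235), the grey switch at (348,180), and the drawer at (264,195).

Run:
```python
from h import *
t=pickle.load(open("top0.pkl","rb"));s=pickle.load(open("scene0.pkl","rb"))
def c(p,x,y,w,h,k): return cv2.resize(p["frame"][y:y+h,x:x+w],None,fx=k,fy=k,interpolation=cv2.INTER_CUBIC)
a=np.hstack([c(t,325,160,50,100,6),c(t,130,200,40,100,6)[:600],c(s,182,200,40,60,6).repeat(1,0)[:600] if 0 else np.vstack([c(s,182,205,43,50,6),c(s,350,205,43,50,6)])])
print(a.shape);cv2.imwrite("pics/m.png",a[:,:,::-1])
```

```text
(600, 798, 3)
```

View pics/m.png

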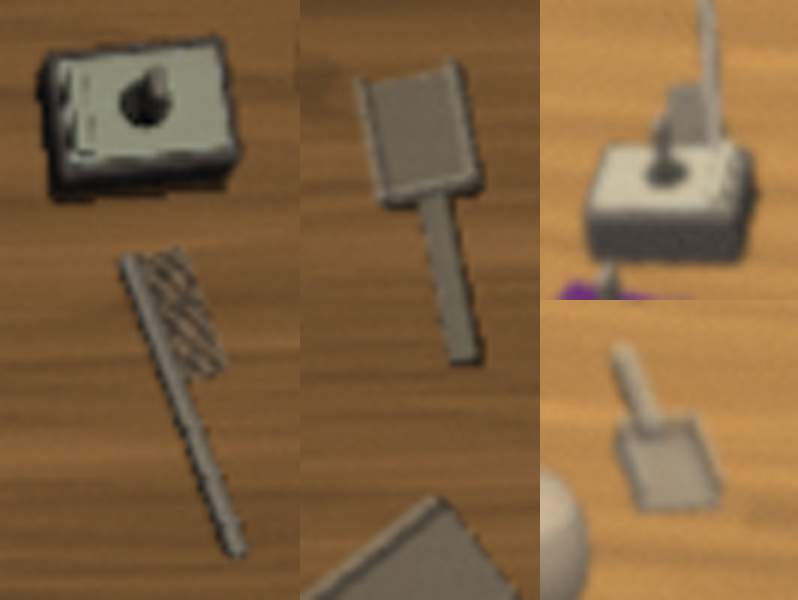

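Run:
```python
from h import *
t=pickle.load(open("top0.pkl","rb"))
def px(U,V,x0,y0,k=6,ox=0): return ((U-ox+.5)/k-.5+x0,(V+.5)/k-.5+y0)
P=lambda U,V,z,x0=325,y0=160,ox=0: atz(t,*px(U,V,x0,y0,6,ox),z)
a=P(128,257,.011);b=P(236,555,.011);print("comb",a,b,np.linalg.norm(a-b))
S=lambda U,V,z:P(U,V,z,130,200,300)
e=S(405,72,.026);h=S(466,360,.010);j=S(434,198,.014);print("scoop far,end,join",e,h,j,np.linalg.norm(e-h),np.linalg.norm(h-j))
for U,V in((50,60),(220,40),(237,152),(60,165)):print("sw",P(U,V,.045))
print("lever foot/tip",P(146,102,.045),P(155,72,.09))
for r in finder.outline_of("unit_drawer0",get_image("top"))[:1]:
    c=max(cv2.findContours(r["mask"].astype(np.uint8),0,2)[0],key=cv2.contourArea)
    print(cv2.approxPolyDP(c,3,True)[:,0].tolist())
for u,v,z in((226,87,.082),(309,88,.082),(307,163,.082),(224,163,.082)):print("unit",atz(t,u,v,z))
c=cv2.resize(t["frame"][80:250,215:315],None,fx=5,fy=5,interpolation=cv2.INTER_CUBIC)[:,:,::-1]
d=c[375:]; cv2.imwrite("pics/d.png",np.hstack([c[:475],d]))
```

```text
comb [ 0.53494933 -0.26699138  0.011     ] [ 0.37524932 -0.31267226  0.011     ] 0.16610490003719056
scoop far,end,join [0.52347431 0.35755863 0.026     ] [0.37416226 0.32796692 0.01      ] [0.45864835 0.34440765 0.014     ] 0.15305474709585537 0.08616377556572279
sw [ 0.63435755 -0.22749757  0.045     ]
sw [ 0.64223235 -0.3172715   0.045     ]
sw [ 0.58145866 -0.32184239  0.045     ]
sw [ 0.57760755 -0.22931258  0.045     ]
lever foot/tip [ 0.60994535 -0.27625342  0.045     ] [ 0.61336088 -0.27417441  0.09      ]
[[229, 164], [223, 224], [279, 229], [303, 225], [299, 165]]
unit [0.90642516 0.10027835 0.082     ]
unit [ 0.89444451 -0.16250217  0.082     ]
unit [ 0.64743179 -0.14385505  0.082     ]
unit [0.65597813 0.11107542 0.082     ]
```

```bash
python3 -c "
import cv2;a=cv2.imread('pics/d.png');print(a.shape);cv2.imwrite('pics/d.png',cv2.resize(a,(800,int(a.shape[0]*.8))))"
```

```text
(475, 1000, 3)
```

View pics/d.png

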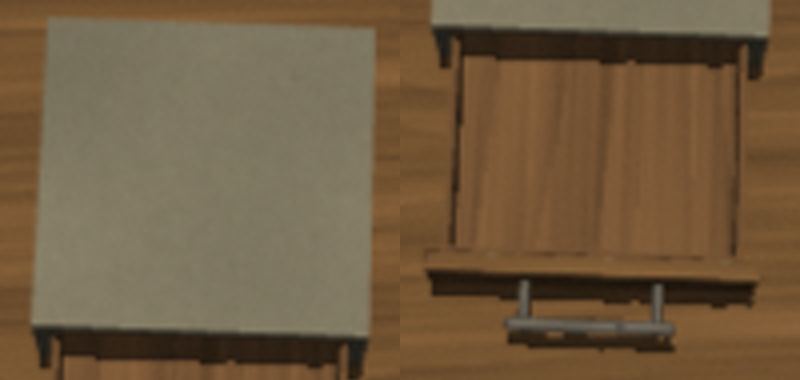

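Run:
```python
from h import *
t=pickle.load(open("top0.pkl","rb"))
L=lambda U,V,z:atz(t,U/4+215-.4,V/4+80-.4,z)[:2]
R=lambda U,V,z:atz(t,(U-400)/4+215-.4,V/4+155-.4,z)[:2]
q=[L(48,17,.082),L(376,29,.082),L(370,336,.082),L(34,327,.082)];print(*q,sum(q)/4)
for a,b in((0,1),(1,2),(2,3),(3,0)):print(np.linalg.norm(q[a]-q[b]))
fx=(q[0]+q[1]-q[2]-q[3]);print("yaw",np.arctan2(fx[1],fx[0]))
print("panel front",R(427,268,.07),R(758,280,.07),"back",R(426,250,.07),R(758,262,.07))
print("handle",R(507,323,.045),R(674,329,.045))
print("floor side at back/front L",R(465,60,.022),R(455,250,.022),"R",R(741,68,.06),R(735,257,.06))
```

```text
[0.91709199 0.09817733] [ 0.89839588 -0.16143135] [ 0.64550361 -0.14406692] [0.66135049 0.11374493] [ 0.78058549 -0.023394  ]
0.2602810200636704
0.25348771482525345
0.2582984206235916
0.2562148783646273
yaw -0.06465583153578408
panel front [0.47543608 0.12323872] [ 0.45766865 -0.12653155] back [0.48932955 0.12376232] [ 0.47150094 -0.12720471]
handle [0.43534984 0.06488181] [ 0.42633751 -0.06248645]
floor side at back/front L [0.651797   0.09404035] [0.49809929 0.10498736] R [ 0.62702076 -0.1222503 ] [ 0.47784964 -0.11065508]
```

>>> step_arm --moves '[[1, [-38, -13, 18], -0.12], [1, [-76, -26, 36], -0.24], [1, [-114, -39, 54], -0.36], [1, [-152, -52, 72], -0.48], [1, [-190, -64, 90], -0.609]]'

```text
time_s: 1.6
tcp_pos: [0.3808, 0.39, 0.1658]
ee_rot: [[-0.98, -0.198, 0.001], [-0.198, 0.98, 0.0], [-0.001, 0.0, -1.0]]
force: [0.4, 0.7, 0.1]
width: 0.0855
grasp_force: 0.0
```

```bash
cat >> h.py <<'E'
def go(x,y,z,yaw):
    "shift in tool axes (mm) and twist from now to TCP x,y,z with tool-y yaw"
    s=arm.state();R=s["ee_rot"];d=R.T@(np.array([x,y,z])-s["tcp_pos"])*1000
    w=np.arctan2(R[1,1],R[0,1]);print("t",s["time_s"],"tcp",s["tcp_pos"].round(4),"yaw",w.round(3),"shift",d.round(1),"twist",-((yaw-w+np.pi)%(2*np.pi)-np.pi))
E
python3 -c "
from h import *
print(arm.tip_extent);go(.436,.340,.1,1.765)"
```

```text
0.025
t 1.6 tcp [0.3808 0.39   0.1658] yaw 1.77 shift [-44.2 -60.   65.9] twist 0.0053336722476418075
```

>>> step_arm --moves '[[1, [-22, -30, 15], 0.005], [1, [-44, -60, 30], 0.005], [1, [-44, -60, 65], 0.005], [0.3, [-44, -60, 65], 0.005], [0.3, [-44, -60, 65], 0.005]]'

```text
time_s: 2.1
tcp_pos: [0.4338, 0.3406, 0.1011]
ee_rot: [[-0.982, -0.188, -0.002], [-0.188, 0.982, -0.001], [0.002, -0.0, -1.0]]
force: [-0.2, 0.3, -0.3]
width: 0.0588
grasp_force: 0.0
```

```bash
python3 -c "
from h import *
go(.436,.340,.030,1.765)
p=get_image('top');s=get_image('scene')
def c(p,x,y,w,h,k): return cv2.resize(p['frame'][y:y+h,x:x+w],None,fx=k,fy=k,interpolation=cv2.INTER_CUBIC)
cv2.imwrite('pics/n.png',np.hstack([c(p,120,195,60,80,6),c(s,340,180,70,80,6)])[:,:,::-1])"
```

```text
t 2.1 tcp [0.4338 0.3406 0.1011] yaw 1.76 shift [-2.2 -1.  71.1] twist -0.004974655133063166
```

View pics/n.png

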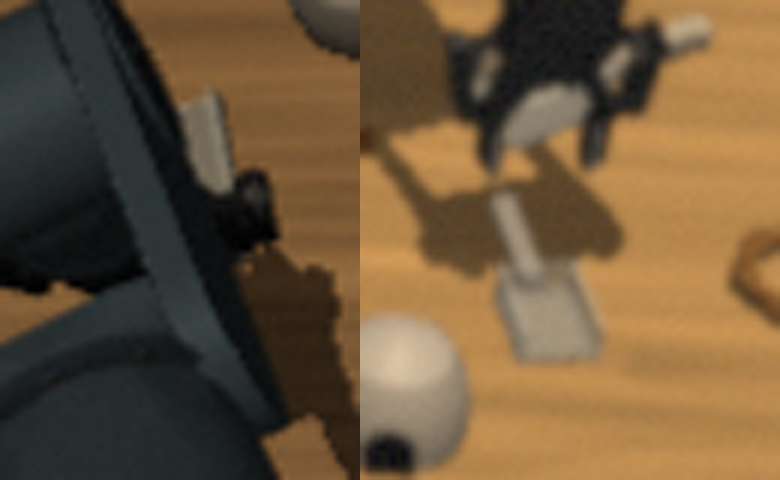

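The gripper is above the scoop handle and straddles it, with the bowl on the far side. Descending and gripping next.

>>> step_arm --moves '[[0.3, [-2, -1, 25], 0], [0.3, [-2, -1, 50], 0], [0.1, [-2, -1, 71], 0], [-0.3, [-2, -1, 71], 0], [-1, [-2, -1, 71], 0]]'

```text
time_s: 2.7
tcp_pos: [0.4371, 0.3411, 0.0317]
ee_rot: [[-0.982, -0.189, 0.001], [-0.189, 0.982, 0.001], [-0.001, 0.0, -1.0]]
force: [0.0, 1.0, -0.4]
width: 0.0189
grasp_force: 0.0
```

>>> step_arm --moves '[[-1, [0, 0, 0], 0], [-1, [0, 0, 0], 0], [-1, [0, 0, 0], 0], [-1, [0, 0, 0], 0]]'

```text
time_s: 3.1
tcp_pos: [0.4378, 0.341, 0.0322]
ee_rot: [[-0.982, -0.188, 0.003], [-0.188, 0.982, 0.002], [-0.003, 0.001, -1.0]]
force: [-2.1, -0.6, 6.7]
width: 0.0137
grasp_force: 60.9
```

>>> step_arm --moves '[[-1, [0, 0, -15], 0], [-1, [0, 0, -40], 0], [-1, [0, 0, -70], 0], [-1, [0, 0, -100], 0], [-1, [0, 0, -120], 0]]'

```text
time_s: 3.6
tcp_pos: [0.4376, 0.3405, 0.1539]
ee_rot: [[-0.982, -0.188, 0.003], [-0.188, 0.982, 0.001], [-0.004, 0.001, -1.0]]
force: [-0.4, 0.4, -0.9]
width: 0.0138
grasp_force: 60.0
```

```bash
python3 -c "
from h import *
o=np.array([.5925,-.0095]);X=np.array([.9978,-.0665]);Y=np.array([.0665,.9978])
print(o+.015*X+.014*Y, o-.07*X-.005*Y)
g=o+.015*X+.014*Y
go(*g,.15,-.0665)"
```

```text
[0.608398  0.0034717] [ 0.5223215 -0.009834 ]
t 3.6 tcp [0.4376 0.3405 0.1539] yaw 1.76 shift [-104.3 -363.1    4. ] twist 1.8265492241903258
```

>>> step_arm --moves '[[-1, [-10, -36, 1], 0.14], [-1, [-20, -72, 2], 0.28], [-1, [-30, -108, 2], 0.42], [-1, [-40, -144, 3], 0.56], [-1, [-52, -180, 4], 0.7]]'

```text
time_s: 4.1
tcp_pos: [0.5221, 0.1717, 0.1476]
ee_rot: [[-0.87, 0.494, 0.001], [0.494, 0.87, -0.0], [-0.001, 0.001, -1.0]]
force: [1.0, 0.8, -1.4]
width: 0.0132
grasp_force: 60.0
```

```bash
python3 -c "
from h import *
go(.6084,.0035,.15,-.0665)"
```

```text
t 4.1 tcp [0.5221 0.1717 0.1476] yaw 1.054 shift [-158.1 -103.7   -2.3] twist 1.1209050661910047
```

>>> step_arm --moves '[[-1, [-32, -21, -1], 0.14], [-1, [-63, -42, -1], 0.28], [-1, [-95, -62, -2], 0.42], [-1, [-126, -83, -2], 0.56], [-1, [-154, -101, -2], 0.7]]'

```text
time_s: 4.6
tcp_pos: [0.6074, 0.0077, 0.1497]
ee_rot: [[-0.346, 0.938, 0.001], [0.938, 0.346, -0.0], [-0.001, 0.001, -1.0]]
force: [0.4, 0.4, -0.7]
width: 0.0141
grasp_force: 60.0
```

>>> step_arm --moves '[[-1, [0, 0, 0], 0.14], [-1, [0, 0, 0], 0.28], [-1, [0, 0, 0], 0.42], [-1, [0, 0, 0], 0.42]]'

```text
time_s: 5.0
tcp_pos: [0.6066, 0.0094, 0.1493]
ee_rot: [[0.062, 0.998, 0.001], [0.998, -0.062, -0.0], [-0.0, 0.001, -1.0]]
force: [0.4, -1.0, -0.7]
width: 0.0138
grasp_force: 60.0
```

```bash
python3 -c "
from h import *
go(.6084,.0035,.057,-.0665)
p=get_image('top');s=get_image('scene')
def c(p,x,y,w,h,k): return cv2.resize(p['frame'][y:y+h,x:x+w],None,fx=k,fy=k,interpolation=cv2.INTER_CUBIC)
cv2.imwrite('pics/o.png',np.hstack([c(p,215,140,95,110,4),c(s,220,170,100,110,4)])[:,:,::-1])"
```

```text
t 5.0 tcp [0.6066 0.0094 0.1493] yaw -0.062 shift [-5.8  2.1 92.3] twist 0.004946798092880567
```

View pics/o.png

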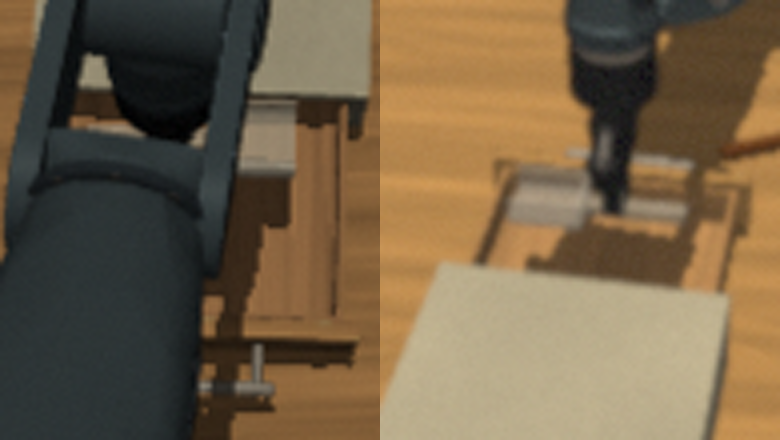

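The scoop hangs level over the drawer's open space, with the bowl to −y and clear of the walls. Lowering it now.

>>> step_arm --moves '[[-1, [-6, 0, 25], 0], [-1, [-6, 0, 50], 0], [-1, [-6, 0, 75], 0], [-1, [-6, 0, 87], 0], [-1, [-6, 0, 92], 0]]'

```text
time_s: 5.6
tcp_pos: [0.6054, 0.004, 0.0551]
ee_rot: [[0.058, 0.998, -0.002], [0.998, -0.058, 0.0], [0.0, -0.002, -1.0]]
force: [0.7, 1.0, -1.3]
width: 0.0139
grasp_force: 60.0
```

>>> step_arm --moves '[[-1, [0, 0, 1], 0], [-0.6, [0, 0, 1], 0], [-0.4, [0, 0, 1], 0], [-0.4, [0, 0, 1], 0], [-0.4, [0, 0, 0], 0]]'

```text
time_s: 6.1
tcp_pos: [0.6066, 0.0037, 0.0569]
ee_rot: [[0.06, 0.998, 0.001], [0.998, -0.06, -0.0], [-0.0, 0.001, -1.0]]
force: [0.4, -0.0, 0.2]
width: 0.0255
grasp_force: 0.0
```

>>> step_arm --moves '[[-0.4, [0, 0, -15], 0], [-0.4, [0, 0, -40], 0], [-0.4, [0, 0, -80], 0], [-0.4, [0, 0, -110], 0]]'

```text
time_s: 6.5
tcp_pos: [0.6069, 0.0037, 0.1697]
ee_rot: [[0.06, 0.998, 0.002], [0.998, -0.06, -0.0], [-0.0, 0.002, -1.0]]
force: [0.7, 1.5, 0.5]
width: 0.0256
grasp_force: 0.0
```

```bash
python3 -c "
from h import *
go(.4503,-.2912,.10,-1.292)"
```

```text
t 6.5 tcp [0.6069 0.0037 0.1697] yaw -0.06 shift [-303.7 -138.8   69.5] twist 1.2320574910101298
```

>>> step_arm --moves '[[-0.4, [-34, -16, 5], 0.137], [0, [-68, -32, 10], 0.274], [0.3, [-102, -48, 15], 0.41], [0.3, [-136, -64, 20], 0.55], [0.3, [-170, -78, 20], 0.685]]'

```text
time_s: 7.0
tcp_pos: [0.5171, -0.1622, 0.147]
ee_rot: [[0.682, 0.731, 0.0], [0.731, -0.682, -0.0], [0.0, 0.0, -1.0]]
force: [0.7, -0.1, -0.4]
width: 0.0556
grasp_force: 0.0
```

```bash
python3 -c "
from h import *
go(.4503,-.2912,.08,-1.292)
p=get_image('scene');
def c(p,x,y,w,h,k): return cv2.resize(p['frame'][y:y+h,x:x+w],None,fx=k,fy=k,interpolation=cv2.INTER_CUBIC)
cv2.imwrite('pics/s1.png',c(p,160,160,160,110,5)[:,:,::-1])"
```

```text
t 7.0 tcp [ 0.5171 -0.1622  0.147 ] yaw -0.75 shift [-139.9   39.    67. ] twist 0.541642726930172
```

View pics/s1.png

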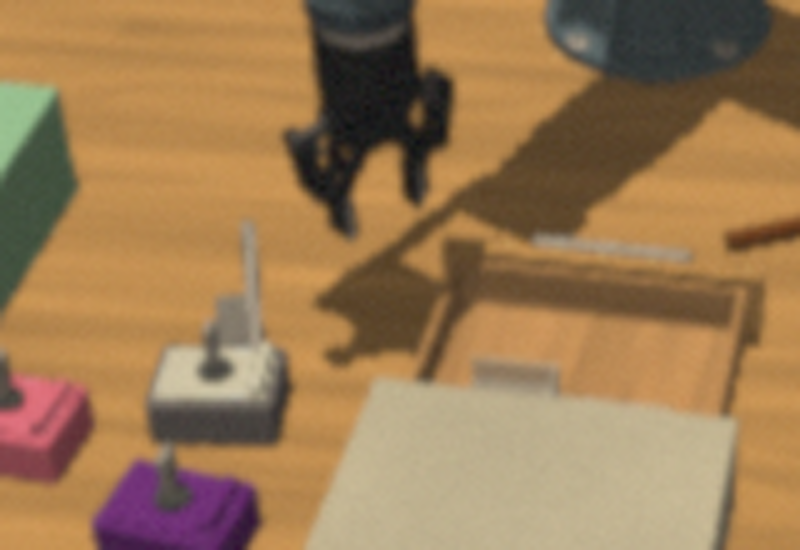

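The scoop lies in the drawer near (515,375) of the crop, and the comb is still in place at about (250,285). Next is the comb.

>>> step_arm --moves '[[0.3, [-35, 10, 16], 0.14], [0.3, [-70, 20, 32], 0.28], [0.3, [-105, 29, 48], 0.42], [0.3, [-139, 38, 65], 0.54], [0.3, [-139, 38, 65], 0.54]]'

```text
time_s: 7.55
tcp_pos: [0.4497, -0.2919, 0.0805]
ee_rot: [[0.961, 0.276, -0.002], [0.276, -0.961, 0.0], [-0.002, -0.001, -1.0]]
force: [1.3, 0.5, -1.1]
width: 0.0557
grasp_force: 0.0
```

```bash
python3 -c "
from h import *
go(.4503,-.2912,.029,-1.292)
p=get_image('scene')
for k in (-80,0,90):
  a=np.array([.4503,-.2912])+k/1000*np.array([.961,.275]);print(k,proj(p,[*a,.011]))
s=arm.state();print('tip',proj(p,s['tcp_pos']-[0,0,.02]))
x,y=165,175
cv2.imwrite('pics/s2.png',cv2.resize(p['frame'][y:y+75,x:x+75],None,fx=8,fy=8,interpolation=cv2.INTER_CUBIC)[:,:,::-1])"
```

```text
t 7.55 tcp [ 0.4497 -0.2919  0.0805] yaw -1.291 shift [ 0.8 -0.5 51.5] twist 0.0007590979309162194
-80 [209.27699469 202.83555191]
0 [209.84028246 214.25465453]
90 [210.5269035  228.17399827]
tip [208.52374351 204.45523525]
```

View pics/s2.png

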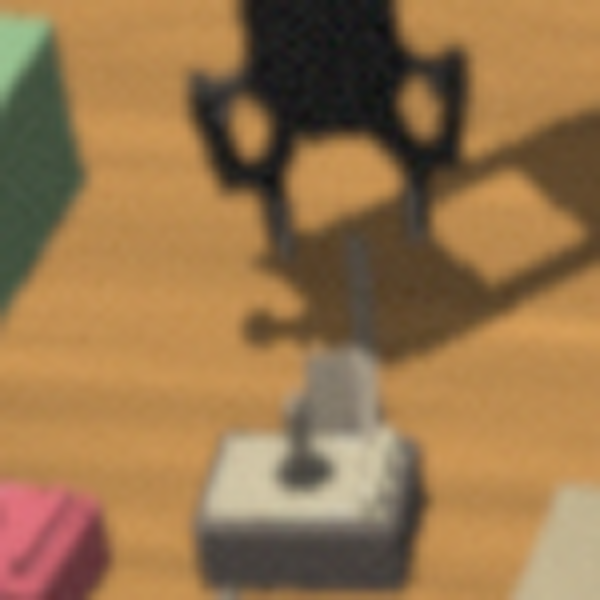

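>>> step_arm --moves '[[0.3, [1, 0, 25], 0], [0, [1, 0, 44], 0], [-0.3, [1, 0, 51], 0], [-0.5, [1, 0, 51], 0], [-1, [1, 0, 51], 0]]'

```text
time_s: 8.1
tcp_pos: [0.4538, -0.2889, 0.0315]
ee_rot: [[0.959, 0.283, 0.001], [0.283, -0.959, -0.001], [0.001, 0.001, -1.0]]
force: [-3.3, 3.1, 7.1]
width: 0.0085
grasp_force: 54.5
```

>>> step_arm --moves '[[-1, [0, 0, 0], 0], [-1, [0, 0, 0], 0], [-1, [0, 0, 0], 0], [-1, [0, 0, 0], 0]]'

```text
time_s: 8.5
tcp_pos: [0.4537, -0.2893, 0.0315]
ee_rot: [[0.959, 0.282, 0.002], [0.282, -0.959, -0.001], [0.001, 0.001, -1.0]]
force: [0.4, 2.3, 6.9]
width: 0.0083
grasp_force: 59.5
```

>>> step_arm --moves '[[-1, [0, 0, -15], 0], [-1, [0, 0, -40], 0], [-1, [0, 0, -70], 0], [-1, [0, 0, -100], 0], [-1, [0, 0, -120], 0]]'

```text
time_s: 9.0
tcp_pos: [0.4534, -0.2896, 0.1535]
ee_rot: [[0.959, 0.282, 0.002], [0.282, -0.959, -0.002], [0.001, 0.003, -1.0]]
force: [-0.1, -0.3, -0.8]
width: 0.0082
grasp_force: 58.7
```

```bash
python3 -c "
from h import *
go(.522,-.010,.15,-.0665)"
```

```text
t 9.0 tcp [ 0.4534 -0.2896  0.1535] yaw -1.285 shift [ 144.7 -249.     3. ] twist -1.218490911067855
```

>>> step_arm --moves '[[-1, [18, -30, 1], -0.137], [-1, [36, -60, 1], -0.274], [-1, [54, -90, 1], -0.41], [-1, [72, -121, 1], -0.55], [-1, [90, -151, 1], -0.685]]'

```text
time_s: 9.5
tcp_pos: [0.4967, -0.1175, 0.1503]
ee_rot: [[0.56, 0.828, 0.001], [0.828, -0.56, -0.001], [-0.0, 0.001, -1.0]]
force: [0.4, 0.4, -0.7]
width: 0.0086
grasp_force: 58.7
```

```bash
python3 -c "
from h import *
go(.522,-.010,.15,-.0665)"
```

```text
t 9.5 tcp [ 0.4967 -0.1175  0.1503] yaw -0.595 shift [103.2 -39.2   0.2] twist -0.5280863779564546
```

>>> step_arm --moves '[[-1, [25, -10, 0], -0.135], [-1, [50, -19, 0], -0.27], [-1, [75, -29, 0], -0.4], [-1, [101, -38, 0], -0.53], [-1, [101, -38, 0], -0.53]]'

```text
time_s: 10.0
tcp_pos: [0.5226, -0.0114, 0.1502]
ee_rot: [[0.064, 0.998, 0.001], [0.998, -0.064, 0.0], [0.001, 0.001, -1.0]]
force: [-0.0, -0.3, -0.9]
width: 0.0084
grasp_force: 58.7
```

```bash
python3 -c "
from h import *
go(.522,-.010,.056,-.0665)
p=get_image('scene');x,y=215,170
cv2.imwrite('pics/s3.png',cv2.resize(p['frame'][y:y+90,x:x+110],None,fx=6,fy=6,interpolation=cv2.INTER_CUBIC)[:,:,::-1])"
```

```text
t 10.0 tcp [ 0.5226 -0.0114  0.1502] yaw -0.064 shift [ 1.3 -0.8 94.2] twist 0.002371582752964674
```

View pics/s3.png

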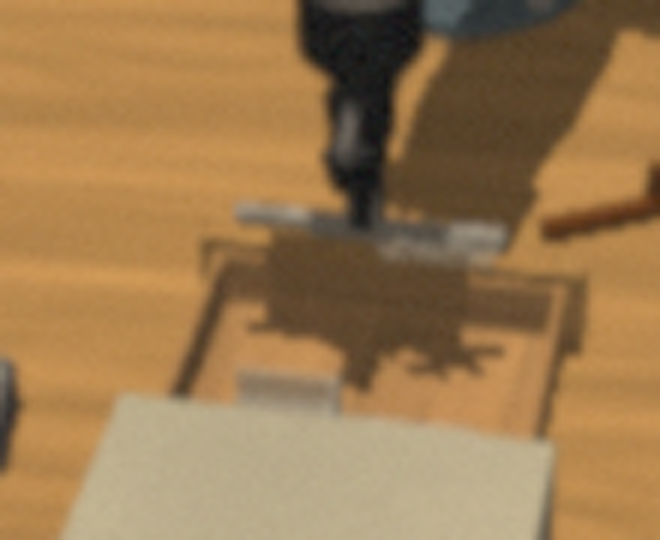

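The comb is level over the drawer, clear of both side walls and ahead of the scoop. Lowering it now.

>>> step_arm --moves '[[-1, [1, 0, 25], 0], [-1, [1, 0, 50], 0], [-1, [1, 0, 75], 0], [-1, [1, 0, 88], 0], [-1, [1, 0, 94], 0]]'

```text
time_s: 10.55
tcp_pos: [0.5215, -0.0135, 0.0543]
ee_rot: [[0.072, 0.997, -0.002], [0.997, -0.072, 0.0], [0.0, -0.002, -1.0]]
force: [-1.2, 0.4, -0.7]
width: 0.0084
grasp_force: 58.7
```

>>> step_arm --moves '[[-1, [0, 0, 1], 0], [-0.7, [0, 0, 1], 0], [-0.55, [0, 0, 1], 0], [-0.55, [0, 0, 0], 0], [-0.55, [0, 0, 0], 0]]'

```text
time_s: 11.05
tcp_pos: [0.523, -0.0129, 0.0561]
ee_rot: [[0.07, 0.998, 0.001], [0.998, -0.07, -0.0], [-0.0, 0.001, -1.0]]
force: [-0.0, 0.9, 0.3]
width: 0.0188
grasp_force: 0.0
```

>>> step_arm --moves '[[-0.55, [0, 0, -15], 0], [-0.55, [0, 0, -40], 0], [-0.6, [0, 0, -70], 0], [-1, [0, 0, -90], 0]]'

```text
time_s: 11.45
tcp_pos: [0.5231, -0.013, 0.1476]
ee_rot: [[0.07, 0.998, 0.002], [0.998, -0.07, -0.001], [-0.0, 0.002, -1.0]]
force: [-0.4, 0.8, 0.1]
width: 0.0039
grasp_force: 0.0
```

```bash
python3 -c "
from h import *
go(.395,.0035,.15,-.0665)"
```

```text
t 11.45 tcp [ 0.5231 -0.013   0.1476] yaw -0.07 shift [   7.5 -129.    -2.8] twist -0.003332577012219673
```

>>> step_arm --moves '[[-1, [3, -43, 0], 0], [-1, [5, -86, 0], 0], [-1, [7, -129, 0], 0], [-1, [7, -129, 45], 0], [-1, [7, -129, 89], 0]]'

```text
time_s: 11.95
tcp_pos: [0.3968, 0.0024, 0.0592]
ee_rot: [[0.07, 0.997, 0.012], [0.998, -0.07, -0.004], [-0.003, 0.012, -1.0]]
force: [0.5, 0.2, 0.1]
width: 0.0001
grasp_force: 0.0
```

>>> step_arm --moves '[[-1, [0, 5, 0], 0], [-1, [0, 10, 0], 0], [-1, [0, 15, 0], 0], [-1, [0, 20, 0], 0], [-1, [0, 26, 0], 0]]'

```text
time_s: 12.45
tcp_pos: [0.4215, 0.0011, 0.0575]
ee_rot: [[0.07, 0.998, 0.002], [0.998, -0.07, -0.001], [-0.0, 0.002, -1.0]]
force: [-1.2, -0.3, 0.3]
width: 0.0002
grasp_force: 0.7
```

>>> step_arm --moves '[[-1, [0, 7, 0], 0], [-1, [0, 14, 0], 0], [-1, [0, 21, 0], 0], [-1, [0, 28, 0], 0], [-1, [0, 35, 0], 0]]'

```text
time_s: 12.95
tcp_pos: [0.4556, -0.0012, 0.0562]
ee_rot: [[0.07, 0.998, -0.0], [0.998, -0.07, 0.0], [0.0, -0.0, -1.0]]
force: [-1.7, 0.4, 0.7]
width: -0.0001
grasp_force: 0.7
```

```bash
python3 -c "
from h import *
go(.55,-.006,.058,-.0665)
p=get_image('scene')
for r in finder.outline_of('unit_drawer0',p)[:2]: print(r['score'],r['rect'])"
```

```text
t 12.95 tcp [ 0.4556 -0.0012  0.0562] yaw -0.07 shift [ 1.8 94.5 -1.8] twist -0.0034800817412734553
0.88 [243.4, 210.6, 312.3, 246.0]
```

>>> step_arm --moves '[[-1, [0, 11, -1], 0], [-1, [0, 22, -1], 0], [-1, [0, 33, -1], 0], [-1, [0, 44, -1], 0], [-1, [0, 55, -1], 0]]'

```text
time_s: 13.55
tcp_pos: [0.511, -0.005, 0.0572]
ee_rot: [[0.07, 0.998, 0.0], [0.998, -0.07, 0.0], [0.0, 0.0, -1.0]]
force: [-1.3, 0.6, -2.0]
width: -0.0001
grasp_force: 0.7
```

>>> step_arm --moves '[[-1, [0, 11, 0], 0], [-1, [0, 22, 0], 0], [-1, [0, 32, 0], 0], [-1, [0, 42, 0], 0], [-1, [0, 50, 0], 0]]'

```text
time_s: 14.05
tcp_pos: [0.5608, -0.0086, 0.0573]
ee_rot: [[0.07, 0.998, 0.0], [0.998, -0.07, -0.0], [-0.0, 0.0, -1.0]]
force: [-1.4, -0.7, 0.6]
width: -0.0006
grasp_force: 0.7
```

>>> step_arm --moves '[[-1, [0, 5, 0], 0], [-1, [0, 10, 0], 0], [-1, [0, 13, 0], 0], [-1, [0, 16, 0], 0], [-1, [0, 18, 0], 0]]'

```text
time_s: 14.55
tcp_pos: [0.5779, -0.0098, 0.0574]
ee_rot: [[0.07, 0.998, 0.0], [0.998, -0.07, -0.0], [-0.0, 0.0, -1.0]]
force: [-1.5, -0.3, 1.2]
width: 0.0002
grasp_force: 0.5
```

>>> step_arm --moves '[[-1, [0, 2, 0], 0], [-1, [0, 4, 0], 0], [-1, [0, 6, 0], 0], [-1, [0, 8, 0], 0], [-1, [0, 10, 0], 0]]'

```text
time_s: 15.05
tcp_pos: [0.5868, -0.0103, 0.0571]
ee_rot: [[0.07, 0.998, -0.003], [0.998, -0.07, 0.0], [0.0, -0.003, -1.0]]
force: [-9.0, 0.4, 5.1]
width: -0.0
grasp_force: 4.6
```

>>> step_arm --moves '[[-1, [0, 1, 0], 0], [-1, [0, 2, 0], 0], [-1, [0, 3, 0], 0], [-1, [0, 4, 0], 0]]'

```text
time_s: 15.45
tcp_pos: [0.5873, -0.0103, 0.0568]
ee_rot: [[0.069, 0.998, -0.011], [0.998, -0.069, 0.001], [0.0, -0.011, -1.0]]
force: [-21.4, -1.0, 17.9]
width: -0.0001
grasp_force: 11.2
```

>>> step_arm --moves '[[-1, [0, -10, 0], 0], [-1, [0, -30, 0], 0], [-1, [0, -30, -40], 0], [-1, [0, -30, -80], 0], [-1, [0, -30, -90], 0]]'

```text
time_s: 15.95
tcp_pos: [0.5648, -0.0091, 0.1522]
ee_rot: [[0.07, 0.998, 0.009], [0.998, -0.07, -0.002], [-0.001, 0.009, -1.0]]
force: [0.1, -0.4, 0.8]
width: -0.0001
grasp_force: 0.0
```

```bash
python3 -c "
from h import *
go(.613,-.312,.147,.064)"
```

```text
t 15.95 tcp [ 0.5648 -0.0091  0.1522] yaw -0.07 shift [-298.8   69.2    6.2] twist -0.13390115024396998
```

>>> step_arm --moves '[[-1, [-42, 10, -3], -0.13], [-1, [-85, 20, -3], -0.134], [-1, [-127, 29, -3], -0.134], [-1, [-170, 39, -3], -0.134], [-1, [-212, 49, -3], -0.134]]'

```text
time_s: 16.45
tcp_pos: [0.5959, -0.2252, 0.1498]
ee_rot: [[-0.064, 0.998, 0.0], [0.998, 0.064, 0.0], [0.0, 0.0, -1.0]]
force: [0.3, -0.0, -0.4]
width: -0.0004
grasp_force: 0.0
```

```bash
python3 -c "
from h import *
go(.613,-.312,.147,.064)"
```

```text
t 16.45 tcp [ 0.5959 -0.2252  0.1498] yaw 0.064 shift [-87.7  11.5   2.8] twist -3.3768493513886e-05
```

>>> step_arm --moves '[[-1, [-44, 6, 0], 0], [-1, [-87, 11, 0], 0], [-1, [-87, 11, 0], 0], [-1, [-87, 11, 30], 0], [-1, [-87, 11, 55], 0]]'

```text
time_s: 16.95
tcp_pos: [0.6125, -0.3098, 0.0943]
ee_rot: [[-0.063, 0.998, 0.001], [0.998, 0.063, -0.0], [-0.0, 0.001, -1.0]]
force: [-0.4, -0.3, -0.7]
width: 0.0002
grasp_force: 0.0
```

```bash
python3 -c "
from h import *
go(.613,-.312,.095,.064)
p=get_image('top');s=get_image('scene')
def c(p,x,y,w,h,k): return cv2.resize(p['frame'][y:y+h,x:x+w],None,fx=k,fy=k,interpolation=cv2.INTER_CUBIC)
pickle.dump((p,s),open('q.pkl','wb'))
cv2.imwrite('pics/q.png',np.hstack([c(p,215,80,110,150,4),np.vstack([c(s,175,215,60,50,6),c(s,200,190,120,100,3)])])[:,:,::-1])"
```

```text
t 16.95 tcp [ 0.6125 -0.3098  0.0943] yaw 0.063 shift [-2.2  0.4 -0.7] twist -0.0007516807169762885
```

View pics/q.png

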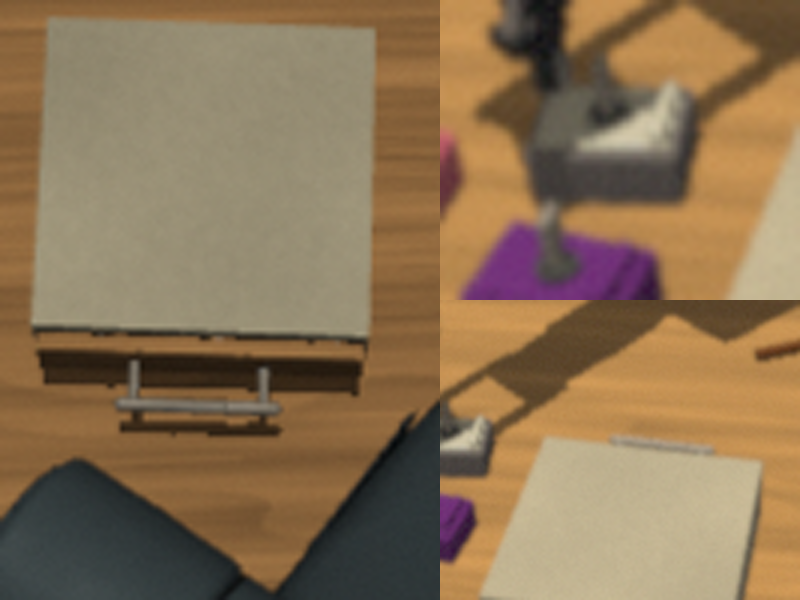

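The drawer front sits against the cabinet, so it is shut. The fingers are on the bare side of the lever, with the ridge on the other. Pushing gently now.

>>> step_arm --moves '[[-1, [5, 0, 0], 0], [-1, [10, 0, 0], 0], [-1, [14, 0, 0], 0], [-1, [16, 0, 0], 0]]'

```text
time_s: 17.45
tcp_pos: [0.6121, -0.2932, 0.0968]
ee_rot: [[-0.065, 0.998, 0.002], [0.998, 0.065, -0.001], [-0.001, 0.002, -1.0]]
force: [-0.4, 0.7, 0.1]
width: -0.0003
grasp_force: 0.0
```

>>> step_arm --moves '[[-1, [2, 0, 0], 0], [-1, [4, 0, 0], 0], [-1, [4, 0, 0], 0]]'

```text
time_s: 17.75
tcp_pos: [0.6112, -0.2895, 0.0955]
ee_rot: [[-0.064, 0.998, 0.0], [0.998, 0.064, -0.0], [-0.0, 0.0, -1.0]]
force: [-0.4, 0.5, 0.3]
width: 0.0002
grasp_force: 0.1
```

>>> step_arm --moves '[[-1, [2, 0, 0], 0], [-1, [4, 0, 0], 0], [-1, [4, 0, 0], 0]]'

```text
time_s: 18.05
tcp_pos: [0.6109, -0.2857, 0.0954]
ee_rot: [[-0.064, 0.998, 0.0], [0.998, 0.064, -0.0], [-0.0, 0.0, -1.0]]
force: [-0.3, -0.8, 0.4]
width: 0.0002
grasp_force: 0.6
```

```bash
python3 -c "
from h import *
p,s=pickle.load(open('q.pkl','rb'))
print('handle',atz(p,215+116/4-.4,80+405/4-.4,.045),atz(p,215+280/4-.4,80+409/4-.4,.045))
print(arm.state()['force'],arm.state()['tcp_pos'])
for n in range(5):print(arm.state()['force'])"
```

```text
handle [0.60725224 0.05364536 0.045     ] [ 0.59971042 -0.07420881  0.045     ]
[-0.30651949 -0.8323133   0.35842436] [ 0.61085982 -0.28573799  0.09543744]
[-0.30651949 -0.8323133   0.35842436]
[-0.30651949 -0.8323133   0.35842436]
[-0.30651949 -0.8323133   0.35842436]
[-0.30651949 -0.8323133   0.35842436]
[-0.30651949 -0.8323133   0.35842436]
```

>>> step_arm --moves '[[-1, [2, 0, 0], 0], [-1, [4, 0, 0], 0], [-1, [6, 0, 0], 0], [-1, [6, 0, 0], 0], [-1, [6, 0, 0], 0]]'

```text
time_s: 18.55
tcp_pos: [0.6104, -0.2798, 0.0952]
ee_rot: [[-0.064, 0.998, -0.0], [0.998, 0.064, -0.0], [-0.0, -0.0, -1.0]]
force: [2.0, -2.2, -1.3]
width: -0.0001
grasp_force: 1.1
```

```bash
python3 -c "
from h import *
s=get_image('scene')
q=pickle.load(open('q.pkl','rb'))[1]
B=np.array([.61,-.2755,.045]);X=np.array([.998,.064,0]);Y=np.array([-.064,.998,0])
for a in(0,.25,.35,.45):print(a,proj(s,B+.045*(np.sin(a)*Y+np.cos(a)*np.array([0,0,1]))).round(1))
f=lambda p:cv2.cvtColor(p['frame'],cv2.COLOR_RGB2GRAY)[228:238,194:218].astype(int)
print(f(q));print(f(s))"
```

```text
0 [200.7 224.2]
0.25 [203.8 224.6]
0.35 [205.  224.9]
0.45 [206.2 225.3]
[[ 48  67  72  75  72  71  76  77  74  77  90 109 124 127 131 133 136 138
  146 156 151 147 150 151]
 [ 49  71  79  80  82  83  79  80  74  75  80  95 108 118 120 121 123 136
  160 172 153 139 140 147]
 [ 70  82  88  93  90  92  89  80  80  79  82  91 100 107 110 109 111 138
  172 175 152 122 117 129]
 [ 90  92  96  97  94  92  86  77  77  73  75  78  90  96  98 103 117 157
  179 166 149 120 102  99]
 [ 93  95  96  95  95  90  72  67  75  69  61  64  81  96 105 117 138 174
  182 154 147 124  95  75]
 [ 95  97  96  95  96  81  58  55  65  65  48  54  77 113 144 155 168 188
  184 148 131 112  82  68]
 [ 95  96  98  97  94  78  60  46  55  54  60  79 108 148 179 189 188 192
  180 151 124 101  75  64]
 [ 97  96  97  97  94  83  71  58  63  75  98 133 156 181 196 194 197 192
  168 156 131  98  68  68]
 [ 97  96  95  97  97  91  89  93 106 133 154 176 188 196 196 192 195 186
  152 145 121  91  66  70]
 [ 98  98  97 103 107 110 122 144 159 177 189 195 198 197 194 186 176 169
  138 121 109  79  60  63]]
[[115  95  77  6
[... 294 characters left out ...]
94  95  96  93  89  82  74  71  77  75  76  89  97  99 100  95  91
   94  93  85  76  74 104]
 [103  95  96  94  95  87  72  58  61  71  67  65  78  92  96  95  90  93
   94  91  87  66  62  84]
 [119 102  99  97  94  80  59  48  58  64  55  57  68  91  94  95  92  96
  102  94  79  65  59  67]
 [142 113 103  95  95  77  57  47  53  53  54  57  75  91  98 100 109 114
  116 104  83  65  57  58]
 [171 151 129 109 101  86  69  57  53  56  63  74  85  92  98 111 146 151
  137 131 107  81  61  54]
 [189 183 162 140 114  93  83  76  73  74  81  89  93  95  98 121 168 176
  146 136 117  87  59  57]
 [196 195 181 156 122  98  94  91  92  89  94  96 101 108 113 128 158 163
  139 121 108  79  59  55]]
```

>>> step_arm --moves '[[-1, [1, 0, 0], 0], [-1, [1.5, 0, 0], 0], [-1, [1.5, 0, 0], 0], [-1, [1.5, 0, 0], 0], [-1, [1.5, 0, 0], 0]]'

```text
time_s: 19.1
tcp_pos: [0.6103, -0.2783, 0.0953]
ee_rot: [[-0.064, 0.998, -0.0], [0.998, 0.064, -0.0], [-0.0, -0.0, -1.0]]
force: [-0.1, -2.5, 0.3]
width: -0.0005
grasp_force: 1.2
```

>>> step_arm --moves '[[-1, [0, 0, 0], 0], [-1, [0, 0, 0], 0], [-1, [0, 0, 0], 0], [-1, [0, 0, 0], 0], [-1, [0, 0, 0], 0]]'

```text
time_s: 19.6
tcp_pos: [0.6104, -0.2782, 0.0953]
ee_rot: [[-0.064, 0.998, 0.0], [0.998, 0.064, -0.0], [-0.0, 0.0, -1.0]]
force: [-0.0, -2.2, -0.1]
width: -0.0004
grasp_force: 1.3
```

>>> step_arm --moves '[[-1, [0, 0, 0], 0], [-1, [0, 0, 0], 0], [-1, [0, 0, 0], 0], [-1, [0, 0, 0], 0], [-1, [0, 0, 0], 0]]'

```text
time_s: 20.1
tcp_pos: [0.6103, -0.2782, 0.0953]
ee_rot: [[-0.064, 0.998, 0.0], [0.998, 0.064, -0.0], [-0.0, 0.0, -1.0]]
force: [-1.0, -3.2, -0.2]
width: 0.0003
grasp_force: 1.3
```

>>> step_arm --moves '[[-1, [0.7, 0, 0], 0], [-1, [1.5, 0, 0], 0], [-1, [1.5, 0, 0], 0], [-1, [1.5, 0, 0], 0]]'

```text
time_s: 20.5
tcp_pos: [0.6103, -0.2767, 0.0953]
ee_rot: [[-0.064, 0.998, 0.0], [0.998, 0.064, -0.0], [-0.0, 0.0, -1.0]]
force: [-0.3, -3.7, -0.8]
width: 0.0002
grasp_force: 1.5
```

```bash
python3 -c "
from h import *
s=arm.state();print(s['force'],s['tcp_pos'],s['grasp_force'])"
```

```text
[-0.26194917 -3.66476855 -0.79269456] [ 0.61027654 -0.27674703  0.09531827] 1.475703176110983
```

>>> step_arm --moves '[[-1, [0, 0, 0], 0], [-1, [0, 0, 0], 0], [-1, [0, 0, 0], 0], [-1, [0, 0, 0], 0], [-1, [0, 0, 0], 0]]'

```text
time_s: 21.0
tcp_pos: [0.6103, -0.2768, 0.0953]
ee_rot: [[-0.064, 0.998, 0.0], [0.998, 0.064, -0.0], [-0.0, 0.0, -1.0]]
force: [-0.2, -3.8, -1.1]
width: 0.0
grasp_force: 1.6
```

>>> step_arm --moves '[[-1, [0, 0, 0], 0], [-1, [0, 0, 0], 0], [-1, [0, 0, 0], 0], [-1, [0, 0, 0], 0], [-1, [0, 0, 0], 0]]'

```text
time_s: 21.5
tcp_pos: [0.6103, -0.2767, 0.0953]
ee_rot: [[-0.064, 0.998, 0.0], [0.998, 0.064, -0.0], [-0.0, 0.0, -1.0]]
force: [0.8, -4.2, -0.3]
width: 0.0001
grasp_force: 1.7
```

>>> step_arm --moves '[[-1, [-10, 0, 0], 0], [-1, [-25, 0, 0], 0], [-1, [-40, 0, 0], 0], [-1, [-40, 0, -40], 0], [-1, [-40, 0, -80], 0]]'

```text
time_s: 22.0
tcp_pos: [0.6114, -0.3176, 0.1738]
ee_rot: [[-0.062, 0.998, -0.004], [0.998, 0.062, 0.003], [0.004, -0.004, -1.0]]
force: [1.0, -0.3, 1.7]
width: 0.0003
grasp_force: 0.0
```

>>> step_arm --moves '[[-1, [0, -40, -10], 0], [-1, [0, -80, -20], 0], [-1, [0, -120, -30], 0], [-1, [0, -150, -40], 0], [-1, [0, -150, -40], 0]]'

```text
time_s: 22.5
tcp_pos: [0.4607, -0.328, 0.2169]
ee_rot: [[-0.061, 0.998, 0.0], [0.998, 0.061, -0.001], [-0.001, 0.0, -1.0]]
force: [0.1, 0.0, -0.0]
width: 0.0001
grasp_force: 0.0
```

Run:
```python
from h import *
p=get_image('top');t=pickle.load(open("top0.pkl","rb"));s0=pickle.load(open("scene0.pkl","rb"))
s=get_image('scene')
for n,a in(("top",p),("scene",s)):
  for q in("crate","dome","willow_ring","switch_top","unit_drawer0"):
    for r in finder.outline_of(q,a)[:3]: print(n,q,round(r["score"],2),r["rect"])
# lever back upright? compare box crops to start
for a,b,(x,y,w,h) in((t,p,(325,160,50,35)),(s0,s,(185,215,35,40))):
  print(np.abs(a["frame"][y:y+h,x:x+w].astype(int)-b["frame"][y:y+h,x:x+w]).mean(-1).astype(int)[8:26,8:30].max(1))
print(arm.state()["time_s"],arm.state()["force"])
```

```text
top crate 0.93 [415.0, 194.9, 476.5, 270.5]
top crate 0.67 [167.2, 171.8, 195.3, 203.6]
top dome 0.65 [169.1, 172.2, 196.8, 204.7]
top willow_ring 0.77 [78.0, 228.3, 111.0, 260.6]
top switch_top 0.88 [331.3, 168.9, 366.3, 191.0]
top switch_top 0.8 [376.3, 150.6, 399.1, 175.3]
top switch_top 0.62 [324.1, 126.9, 357.8, 154.4]
top unit_drawer0 0.68 [77.5, 227.5, 109.3, 261.1]
scene crate 0.84 [117.7, 168.1, 178.1, 228.1]
scene willow_ring 0.55 [401.7, 218.8, 427.7, 235.0]
scene switch_top 0.66 [143.3, 229.0, 179.7, 259.6]
scene switch_top 0.65 [190.4, 226.0, 218.7, 248.1]
scene switch_top 0.64 [179.2, 253.8, 211.2, 275.5]
[17 20 20 20 19 20 21 20 20 21 19 21 21 20 20 21 20 21]
[36 36 33 31 29 24 10  6  5  6  4  5  6  6  5  5  6  5]
23.1 [0.09592911 0.62297858 0.03805784]
```

```bash
python3 -c "
from workcell import arm
print(arm.hand_in())"
```

```text
the job is handed in; nothing more can be done
None
```

The comb and the smaller clear scoop are in the fully shut drawer, and the lever was held over towards the ridge for more than a second and sprang back; the crate, dome and ring weren't touched, and I handed the job in at about 23 s.

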